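Prise open a stiff parts case

ROBOT

A 6-joint arm with a two-finger parallel gripper is mounted at the origin on the work surface. World frame = base frame: x ahead of the robot, y to its left, z up, the work surface at z = 0. Lengths are in m, angles in rad, forces in N, time in s.
With the tool pointing down it reaches from about 0.4 to 0.825 m from the base axis. Payload 7 kg.
Tool frame: the origin (TCP) lies midway between the tips of the shut fingers; the grasp point (between the pads) lies 19 mm behind it; z points along the fingers, y is the line along which they close (so a half turn about z gives the same grasp; the last joint's range is limited). The gripper opens to 85 mm and grips with 20 to 120 N. Pads are 22 mm wide; open, the fingers measure 114 mm over their backs; the gripper's body (76 mm by 85 mm) begins 54 mm behind the grasp point. The pads swing forward as they close: fully open they stand 13 mm farther back than shut.
Start: joints at [-0.951, 0.359, 0.012, 0, -1.224, -0.288], TCP at [0.22, -0.638, 0.231] pointing down, gripper open.
Joint ranges: [-3.07, 3.07], [-1.43, 2.12], [-1.02, 1.25], [-3.03, 1.67], [-3.05, -0], [-3.03, 3.03]. Speed limits (rad/s): [2.39, 2.39, 3.01, 3.14, 3.14, 3.14].

INTERFACE

Orientations are given as [roll, pitch, yaw] about the fixed x, y, z axes, in that order (R = Rz(yaw) Ry(pitch) Rx(roll)).
In Python, from plant import get_obs, cams, r gives the robot as it stands.
- The arm moves only by the shell command python3 -m pendant 'ROWS'. ROWS is JSON, a list of rows, each a list of 5 numbers: the shift along the tool's x, y, z in units of 10 cm (1.0 is 10 cm), then the turn about the tool's z in units of 180 degrees (1.0 is 180 degrees), then the gripper's target within -1 to 1 (shut at 1, half-way at 0, fully open at -1). In form: [[x, y, z, roll, claw], ...]. A call has 1 to 10 rows; each row shifts and turns the commanded pose from where the row before left it, along the tool's axes as they then stand; what a row does not reach is not made up. A row lasts 1/8 s, in which the tool goes at most 62.5 mm and 10.7 degrees, less where a joint would pass 70% of its speed; a pose out of reach is approached as far as the arm can. A call with a number of a shift or a turn outside -1 to 1 is refused whole. A call with a gripper value outside its range is refused whole. The fingers move at their own pace and stop on an object; the grip force is fixed at half the most. Time passes only in rows, so rows that do not move let the fingers close. It gives the time, the measured TCP pose, the force, the opening and the grip force at its end, in the units of the state.
- get_obs(): the state, without advancing time (a new reading comes with each control period).
- cams.grab_frame(name): name is "scene" or "top" or "wrist"; returns a dict with "color" (480x640x3 uint8, red, green, blue), "fx", "fy", "cx", "cy" (pixels), "eye" and "orientation" of the camera in the world. Camera axes: x right, y down, z forward; pixel columns grow to the right and rows downward; lengths in m; the calibration is good to about 2 mm. The wrist camera is an equidistant fisheye: a pixel r from the principal point sees the ray r / f radians off the axis. A picture is of the moment at which its call begins. There is no depth.
- r.finish_job(): hands the job in; it is judged then, once.
The state is a dict: "t": time; "joint_pos": joint angles; "dq": joint speeds; "joint_torque": joint torques, N m; "ee_pos": TCP position; "tool_rot": TCP orientation; "force": force on the tool from outside, world axes, zero at the start; "torque": the same for the moment, N m; "gripper_width": opening from 0.0 (shut) to 1.0 (fully open); "finger_force": force on a finger pad.
Only numpy, scipy, OpenCV 4.12 (cv2) and the standard library are available. Lean on these libraries where they do the work, as an engineer would, in place of code of your own. Each camera call takes 0.05 s, during which the arm holds its last target. There are 200 camera calls.

TASK

Take the flat-bladed opener, push its blade into the slot at the front of the larger sloping parts case, and lever the front edge of the lid up a good centimetre with the blade bearing on the sill of the slot; keep the gripper off the lid until the blade has raised it. Then swing the lid all the way open, and lay the opener flat inside the empty shallow tray, leaving the small case shut and the other things where they are.

Things in the scene. Friction and masses are not known exactly. Their poses are not given: they have to be found in the camera images.
- grip (a point): Centre of the handle (12 above its underside) of the opener, a loose 90 g pry tool: dark wooden handle 100 long x 18 wide x 24 high, straight steel blade 22 wide x 3 thick standing 80 out of its front end at mid-height, flat way level. x points along the tool to the blade, y across the 18 mm width, z up. It lies on the bench, blade to the robot's left give or take 30 degrees.
- tip (a point): Middle of the blade's end edge, 130 ahead of the handle's centre (opener axes).
- butt (a point): Rear end of the handle, 50 behind the handle's centre (opener axes).
- opener: The opener; origin under the handle's centre, on its underside; axes as for its grip point.
- case: The larger (170 wide) of two grey metal parts cases with aluminium lids, each fixed on a sloping stand; slot in front, no knob; left or right of the other. Case 140 deep along the slope, 45 high, rising to the back at 18 degrees (0.314 rad), walls 4, hollow but for low stock. Origin on the bench under its middle; x level, from its front (robot's side) to its back.
- sill (a point): Sill: the lowered middle of the case's front wall, 80 wide, 4 thick, lower side of the slot. Point: middle of its top outer edge, 147 above the bench; axes level as the case's. The slot, 80 wide, is the gap of 8 (square to the lid) from the sill's top to the lid's underside, and leads into the case along the 18 degree slope; the lid's front edge is flush with the sill's face. Hollow behind.
- lid (a joint): Angle of the larger case's lid: 0 shut, 1.9 rad against its stop (then nearly upright). A stiff friction hinge (0.2 N m; with the lid's weight about 2 N at the front edge) holds it at any angle; there is no catch.
- hinge (a point): Middle of the larger case's hinge line, level with the lid's underside, 140 up the slope from the lid's front edge. The lid is a flat plate 140 x 170 x 4, about 100 g, that turns about this point's y so that its front edge rises; the point's axes turn with it: the lid extends along -x, z is its outer normal.
- tray: Empty shallow grey plastic tray, fixed on the bench to the left or right: 250 x 140 outside, walls 3 thick and 21 high, floor 3 thick. Origin at the centre of its underside, x along its length.
- small_case: The other, smaller parts case (110 x 110, lid with a black knob, no slot), fixed on a similar stand; not to be used. Origin at bench level under its middle.
- small_lid (a joint): Angle of the small case's lid, 0 shut; to be left shut.
- bin: Grey bin with six filled compartments, 200 x 120 x 50 high, fixed, on the side opposite to the tray; origin at the centre of its underside.
- bearing: Loose steel ring, diameter 30, 10 high, near the front; bystander. Origin centre of underside.
- spacer: Loose brass disc, diameter 22, 12 high; bystander. Origin centre of underside.
- tape: Loose yellow roll, diameter 90, 20 high; bystander. Origin centre of underside.
- oil: Loose white plastic bottle, diameter 50, 150 high; bystander. Origin centre of underside.
- jar: Loose glass jar with steel cap, diameter 70, 90 high; bystander. Origin centre of underside.
- offcut: Loose plywood offcut 100 x 50 x 30 high; bystander. Origin centre of underside.
Things that resemble listed ones, but are neither listed nor needed, are in the scene too. Of the things shaped like the opener, the dark wooden one is meant.

How it is judged:
On the way, in this order (a step that is already met when the one before it is completed fails the run):
1. the blade, bearing on the sill and with its end under the lid (within 6 mm of its underside), has levered the lid up by at least 0.07 rad (about 10 mm at its front edge) (value of joint lid above 0.07 rad and z of tip in the frame of hinge above -0.006 m and x of tip in the frame of hinge above -0.14 m and contact force between opener and case_c0 above 0.2 N), for 0.1 s.
2. the lid is swung open past 1.6 rad (value of joint lid above 1.6 rad), for 0.2 s.
At the end, for the whole second after the job is handed in: The larger case's lid stands open past 1.6 rad (of 1.9), the small case's lid is shut (below 0.1 rad), and the whole opener lies still inside the tray: both its ends within the tray's outline and lower than 19 mm above the tray's underside (value of joint lid above 1.6 rad and x of tip in the frame of tray between -0.125 and 0.125 m and y of tip in the frame of tray between -0.07 and 0.07 m and z of each of tip, butt in the frame of tray below 0.019 m and x of butt in the frame of tray between -0.125 and 0.125 m and y of butt in the frame of tray between -0.07 and 0.07 m and linear speed of opener below 0.02 m/s and value of joint small_lid below 0.1 rad); the robot touches nothing.
It fails at once if the fingers touch the larger case's lid before it has been raised 0.06 rad (value of joint lid below 0.06 rad and contact force between the fingers and lid above 0.5 N).
It fails at once if the small case's lid is opened (value of joint small_lid above 0.15 rad).
It fails at once if a loose bystander is moved more than 30 mm (distance of any of bearing, spacer, tape, oil, jar, offcut from where it was at the start of the episode above 0.03 m).
It also fails if it takes over 61 s, if anything falls off the work surface, if the arm or the gripper's body presses on something with over 40 N, if the wrist force passes 120 N, or if a joint passes its speed limit or range.

## Working session

There is one attempt and no reset: what is moved stays moved. The work goes in short steps, Python scripts to look and compute and a shell command to move; the robot and the scene stay as the last step left them, time stands still between calls to the robot, and variables do not carry over. Pictures are saved under pics/ and viewed, at most 13 in all, crops included, and the job is handed in when it is done.

```bash
ls; mkdir -p pics; python3 - <<'E'
from plant import get_obs, cams, r
import cv2
for n in ("scene","top"):
    f=cams.grab_frame(n); cv2.imwrite(f"pics/{n}0.png",f["color"][:,:,::-1])
    print(n,f["fx"],f["cx"],f["cy"],f["eye"],f["orientation"])
o=get_obs(); print(o)
E
```

```text
pics
scene 536.1033370399424 314.4295681522521 242.03544568897487 [ 1.47642705 -0.4811376   0.93457162] [-2.18887288 -0.00777018  1.13843827]
top 556.4289825303716 318.2312039661105 240.59488758264268 [ 0.30153871 -0.01071629  1.47155207] [-2.99665019  0.01517219 -1.59197426]
{'t': 0.1, 'joint_pos': array([-9.50866666e-01,  3.59318364e-01,  1.11542143e-02, -2.68634076e-04,
       -1.22406642e+00, -2.88072629e-01]), 'dq': array([ 0.0001838 , -0.00033842,  0.00109134,  0.00127463,  0.00164057,
       -0.00060839]), 'joint_torque': array([-5.95533347e-04, -5.84767735e+01,  2.94103736e+01,  6.95448786e+00,
       -3.25370245e-03,  1.38865977e-05]), 'ee_pos': array([ 0.21972942, -0.63779998,  0.23046416]), 'tool_rot': array([ 3.14014576e+00, -1.65366899e-04, -2.80982697e+00]), 'force': array([-0.09916928, -0.67628156, -0.1682816 ]), 'torque': array([ 0.06847913, -0.03267369,  0.01296194]), 'finger_force': 0.0, 'gripper_width': 0.9997203264860255}
```

View pics/scene0.png

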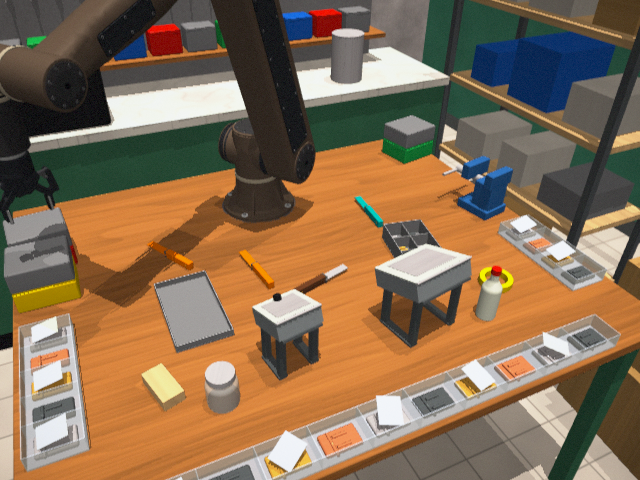

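View pics/top0.png

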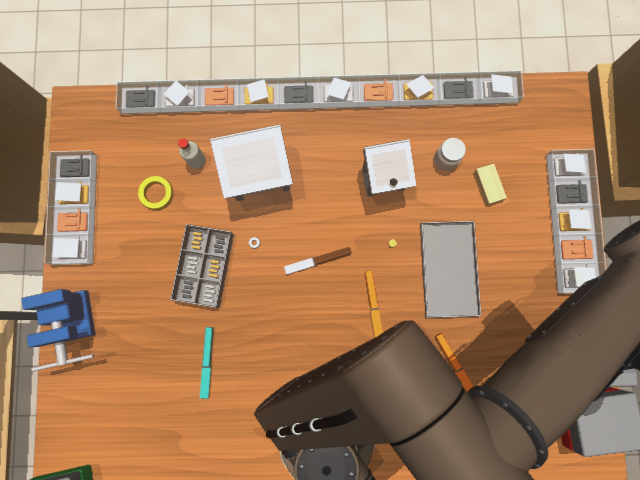

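The top view shows four opener-shaped things: dark wood with a steel blade at (318,260), orange at (373,300), orange at (452,360) and teal at (206,362). The dark wooden one is wanted. The big slotted case is at (252,162), the small knobbed case at (390,165) and the tray at (450,270). The bin is at (202,267), the bearing at (254,243) and the spacer at (392,243).

```bash
cat > h.py <<'E'
import numpy as np, cv2
from scipy.spatial.transform import Rotation as Ro
def ray(f,u,v):
    d=np.array([(u-f["cx"])/f["fx"],(v-f["cy"])/f["fy"],1.])
    return Ro.from_euler('xyz',f["orientation"]).apply(d)
def wray(f,u,v):
    a=np.array([(u-f["cx"])/f["fx"],(v-f["cy"])/f["fy"]]);t=np.linalg.norm(a)+1e-12
    return Ro.from_euler('xyz',f["orientation"]).apply(np.r_[a/t*np.sin(t),np.cos(t)])
def onz(f,u,v,z,fn=ray):
    d=fn(f,u,v); e=np.array(f["eye"]); return e+d*(z-e[2])/d[2]
def big(m,x0,y0,x1,y1):
    k=np.zeros(m.shape,np.uint8);k[y0:y1,x0:x1]=m[y0:y1,x0:x1]
    c,_=cv2.findContours(k,cv2.RETR_EXTERNAL,cv2.CHAIN_APPROX_NONE)
    return max(c,key=cv2.contourArea)
E
python3 - <<'E'
from h import *
from plant import cams
f=cams.grab_frame("top"); im=f["color"]; hsv=cv2.cvtColor(im,cv2.COLOR_RGB2HSV)
H,S,V=[hsv[:,:,i].astype(int) for i in range(3)]
hd=(V<125)&(S>90)
c=big(hd.astype(np.uint8),280,235,365,285); rr=cv2.minAreaRect(c); print("handle",rr)
bl=(S<60)&(V>150); cb=big(bl.astype(np.uint8),270,245,330,285); rb=cv2.minAreaRect(cb); print("blade",rb)
hp=onz(f,*rr[0],.024); bp=onz(f,*rb[0],.0135); print(hp,bp,"phi",np.arctan2(*(bp-hp)[1::-1]))
lid=((S<60)&(V>150)).astype(np.uint8)
for nm,b in(("lid",(205,120,300,205)),):
    q=big(lid,*b); q=cv2.approxPolyDP(cv2.convexHull(q),6,True)[:,0]; print(nm,q.tolist())
    for u,v in q: print(u,v,onz(f,u,v,.1584),onz(f,u,v,.2015))
tr=((S<60)&(V>60)).astype(np.uint8); q=big(tr,412,212,490,325); rt=cv2.minAreaRect(q); print("tray",rt)
for u,v in cv2.boxPoints(rt): print(u,v,onz(f,u,v,.021))
print("centre",onz(f,*rt[0],.021))
cr=np.hstack([cv2.resize(im[120:210,200:300],None,fx=4,fy=4,interpolation=2),cv2.resize(im[220:310,275:375],None,fx=4,fy=4,interpolation=2)])
cv2.imwrite("pics/c1.png",cr[:,:,::-1])
E
```

```text
handle ((331.6500244140625, 258.45001220703125), (3.7947332859039307, 38.2635612487793), 71.56504821777344)
blade ((298.76214599609375, 265.7270812988281), (8.454970359802246, 29.408588409423828), 72.89727020263672)
[ 0.46525687 -0.02733247  0.024     ] [0.44916236 0.05955515 0.0135    ] phi 1.7539539544040565
lid [[279, 125], [292, 183], [224, 197], [210, 139]]
279 125 [0.78348941 0.09564775 0.1584    ] [0.76767093 0.09215669 0.2015    ]
292 183 [0.63613802 0.06572187 0.1584    ] [0.62515587 0.06321303 0.2015    ]
224 197 [0.60550636 0.23081574 0.1584    ] [0.5955296  0.22288823 0.2015    ]
210 139 [0.7521579  0.26580068 0.1584    ] [0.73736777 0.2567249  0.2015    ]
tray ((450.28106689453125, 268.777587890625), (96.01050567626953, 54.846370697021484), 86.633544921875)
420.08624 222.46553 [ 0.55578009 -0.26307211  0.021     ]
474.83795 219.24483 [ 0.56095808 -0.40749867  0.021     ]
480.4759 315.08966 [ 0.3102818  -0.40649009  0.021     ]
425.72418 318.31036 [ 0.30506917 -0.2656332   0.021     ]
centre [ 0.43145493 -0.33570177  0.021     ]
```

View pics/c1.png

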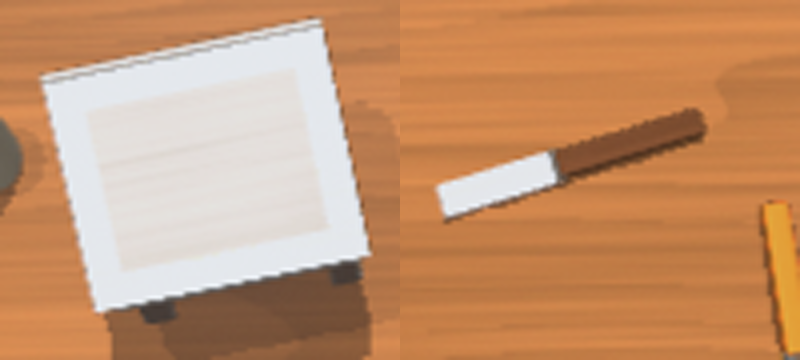

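The crop shows the large case with no knob on its lid, front edge from about (224,197) to (292,183), and the dark-handled opener with its tip at (285,270) and butt at (351,250).

```bash
cat >> h.py <<'E'
def plan(xyz,yaw):
    from plant import get_obs
    o=get_obs(); R=Ro.from_euler('xyz',o["tool_rot"]); d=np.array(xyz)-o["ee_pos"]
    t=(yaw-o["tool_rot"][2]+np.pi)%(2*np.pi)-np.pi
    print("shift(10cm)",np.round(R.inv().apply(d)*10,3),"roll",round(-t/np.pi,3),"yaw now",o["tool_rot"][2].round(3), "t",o["t"])
E
python3 - <<'E'
from h import *
from plant import cams
f=cams.grab_frame("top")
tp=onz(f,285.2,270.2,.0135); b=onz(f,350.6,250.5,.024)
phi=np.arctan2(*(tp-b)[1::-1]); u=np.array([np.cos(phi),np.sin(phi)])
print(tp,b,np.hypot(*(tp-b)[:2]),phi); c=(tp[:2]-u*.13+b[:2]+u*.05)/2; g=c-.01*u
print("grip centre",c,"grasp",g); plan([*g,.13],phi-np.pi)
E
```

```text
[0.43816139 0.0954336  0.0135    ] [ 0.48506739 -0.07747691  0.024     ] 0.17915974831985923 1.8356945741592294
grip centre [ 0.47208683 -0.02962642] grasp [ 0.47470494 -0.03927761]
shift(10cm) [-4.36   4.829  1.012] roll -0.479 yaw now -2.81 t 0.2
```

```bash
python3 -m pendant '[[-0.36,0.4,0,0,-1],[-0.36,0.4,0,0,-1],[-0.36,0.4,0,0,-1],[-0.36,0.4,0,0,-1],[-0.36,0.4,0,0,-1],[-0.36,0.4,0,0,-1],[-0.36,0.4,0,0,-1],[-0.36,0.4,0,0,-1],[-0.36,0.4,0,0,-1],[-0.36,0.4,0,0,-1]]' && python3 -m pendant '[[-0.38,0.41,0,0,-1],[-0.38,0.41,0,0,-1],[0,0,0,-0.05,-1],[0,0,0,-0.05,-1],[0,0,0,-0.05,-1],[0,0,0,-0.05,-1],[0,0,0,-0.05,-1],[0,0,0,-0.05,-1],[0,0,0.25,-0.05,-1],[0,0,0.25,-0.05,-1]]'&& python3 -m pendant '[[0,0,0.3,-0.05,-1],[0,0,0.2,-0.029,-1],[0,0,0,0,-1],[0,0,0,0,-1]]'; python3 - <<'E'
from h import *
from plant import cams,get_obs
plan([.4747,-.0393,.13],1.8357-np.pi)
f=cams.grab_frame("wrist"); cv2.imwrite("pics/w1.png",f["color"][:,:,::-1]); print(f["eye"],f["orientation"],f["fx"])
E
```

```text
t: 1.45
ee_pos: [0.4303, -0.141, 0.2316]
tool_rot: [-3.141, 0.001, -2.81]
force: [2.1, -0.9, -0.3]
gripper_width: 1.001
finger_force: 0.0
t: 2.7
ee_pos: [0.4751, -0.0404, 0.1809]
tool_rot: [-3.141, 0.0, -1.548]
force: [-0.3, 0.2, -0.3]
gripper_width: 0.998
finger_force: 0.0
t: 3.2
ee_pos: [0.4756, -0.0404, 0.1321]
tool_rot: [-3.141, -0.0, -1.307]
force: [0.9, 0.1, 0.1]
gripper_width: 0.998
finger_force: 0.0
shift(10cm) [-0.013  0.006  0.021] roll -0.0 yaw now -1.307 t 3.2
[ 0.49261454 -0.1031912   0.27606002] [ 2.87940807e+00 -6.04298962e-04 -2.87793369e+00] 371.64829954431775
```

View pics/w1.png

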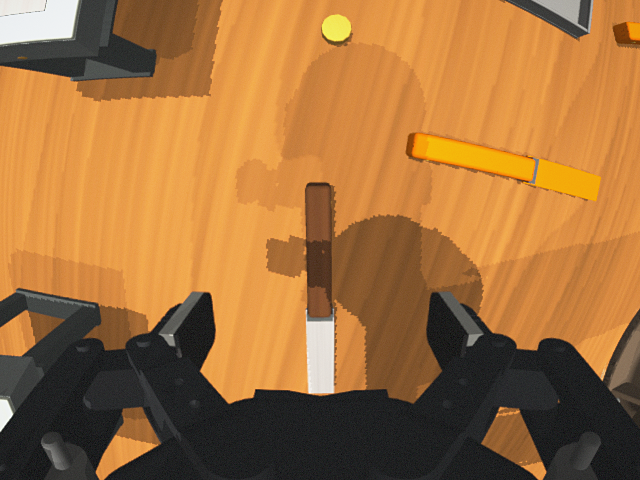

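The wrist view shows the handle centred between the fingers, its butt at (318,184) and its front end at (320,315), with the gripper aligned to it.

```bash
python3 - <<'E'
from h import *
from plant import cams,get_obs
f=cams.grab_frame("wrist")
b=onz(f,318,186,.024,wray);e=onz(f,320,310,.024,wray); print(b,e,np.hypot(*(b-e)[:2]),np.arctan2(*(e-b)[1::-1]))
u=(e-b)/np.linalg.norm(e-b); g=(b+e)/2-.01*u; print(g); plan([g[0],g[1],.004],np.arctan2(u[1],u[0])-np.pi)
E
```

```text
[ 0.4864029  -0.07315768  0.024     ] [0.46095706 0.01590479 0.024     ] 0.0926262043122888 1.8490899616611611
[ 0.47642713 -0.0382417   0.024     ]
shift(10cm) [-0.018 -0.01   1.283] roll -0.004 yaw now -1.306 t 3.3
```

```bash
python3 -m pendant '[[0,-0.01,0.3,-0.004,-1],[0,0,0.3,0,-1],[0,0,0.3,0,-1],[0,0,0.25,0,-1],[0,0,0.13,0,-1],[0,0,0,0,-1],[0,0,0,0,1],[0,0,0,0,1],[0,0,0,0,1],[0,0,0,0,1]]' && python3 -m pendant '[[0,0,0,0,1],[0,0,0,0,1],[0,0,0,0,1],[0,0,-0.2,0,1],[0,0,-0.4,0,1],[0,0,-0.5,0,1],[0,0,-0.5,0,1],[0,0,0,0,1]]'; python3 - <<'E'
from h import *
# case yaw .187, sill (.6245,.149,.147); opener grasp 140 behind tip; approach with tip 60 in front of sill
y=.187; u=np.array([np.cos(y),np.sin(y)]); s=np.array([.6245,.149])
p=s-u*.2; print(p); plan([*p,.147+.0045-.008],y-np.pi)
E
```

```text
t: 4.55
ee_pos: [0.4765, -0.0401, 0.0039]
tool_rot: [-3.141, -0.0, -1.292]
force: [-1.1, 0.7, 2.9]
gripper_width: 0.197
finger_force: 58.8
t: 5.55
ee_pos: [0.4784, -0.0397, 0.1674]
tool_rot: [-3.134, -0.0, -1.292]
force: [0.3, 0.5, -1.7]
gripper_width: 0.196
finger_force: 58.8
[0.42798672 0.11181759]
shift(10cm) [-1.595  0.069  0.237] roll 0.529 yaw now -1.292 t 5.55
```

```bash
python3 -m pendant '[[-0.4,0.02,0,0,1],[-0.4,0.02,0,0,1],[-0.4,0.02,0,0,1],[-0.395,0.01,0,0,1],[0,0,0,0.055,1],[0,0,0,0.055,1],[0,0,0,0.055,1],[0,0,0,0.055,1],[0,0,0,0.055,1],[0,0,0,0.055,1]]' && python3 -m pendant '[[0,0,0,0.055,1],[0,0,0,0.055,1],[0,0,0.1,0.055,1],[0,0,0.14,0.034,1],[0,0,0,0,1],[0,0,0,0,1]]'; python3 - <<'E'
from h import *
from plant import cams
plan([.428,.1118,.1435],.187-np.pi)
a=cams.grab_frame("top")["color"];b=cams.grab_frame("scene")["color"]
A=cv2.resize(a[110:260,210:330],(480,600),interpolation=2);B=cv2.resize(b[210:360,330:410],(320,600),interpolation=2)
cv2.imwrite("pics/t2.png",np.hstack([A,B])[:,:,::-1])
E
```

```text
t: 6.8
ee_pos: [0.4248, 0.1109, 0.1624]
tool_rot: [3.141, -0.001, -2.335]
force: [0.2, -0.4, -1.2]
gripper_width: 0.197
finger_force: 58.7
t: 7.55
ee_pos: [0.4254, 0.1112, 0.1393]
tool_rot: [-3.141, -0.0, -2.952]
force: [-0.9, 0.3, -0.6]
gripper_width: 0.198
finger_force: 58.7
shift(10cm) [-0.026  0.001 -0.042] roll 0.001 yaw now -2.952 t 7.55
```

View pics/t2.png

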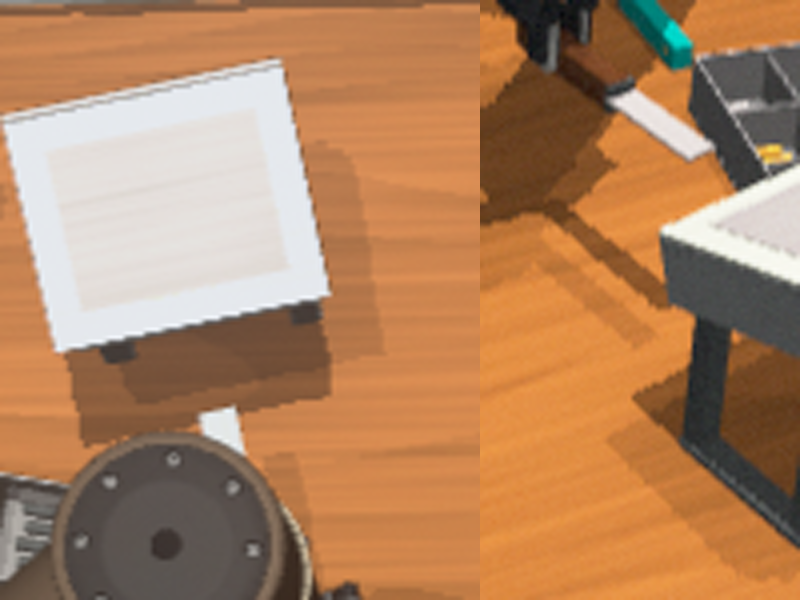

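The crop shows the tip 60 mm or so short of the slot: top pixel (264.4,211.9), scene pixel (385.5,248.0), with the blade's root in the scene at (364.9,233.9).

```bash
python3 - <<'E'
from h import *
from plant import cams
a=cams.grab_frame("top");b=cams.grab_frame("scene")
def tri(pa,pb):
    d1,d2=ray(a,*pa),ray(b,*pb);e1,e2=np.array(a["eye"]),np.array(b["eye"])
    s=np.linalg.lstsq(np.c_[d1,-d2],e2-e1,rcond=None)[0]; p,q=e1+s[0]*d1,e2+s[1]*d2; return (p+q)/2,p-q
def line(p,y=.189):pass
print("tip",tri((264.4,211.9),(385.5,248.0)))
# lid front corners by both: left corner
print("lidFL",tri((210+58/4-.4,110+352/4-.4),(330+(660-480)/4-.4,210+232/4-.4)))if 0 else None
u=np.array([np.cos(.189),np.sin(.189)])
t=onz(a,264.4,211.9,.1475)[:2]; print("tip xy",t)
fm=onz(a,258.0,190.5,.1584)[:2]; print("lid front mid",fm,"rel tip: along",(fm-t)@u,"lat(+left)",(fm-t)@[-u[1],u[0]])
bF=onz(a,210+283/4-.4,110+60/4-.4,.2015); print(bF)
# blade pitch from scene: points along blade centreline in vertical plane through tip
w=np.array([-u[1],u[0],0])
for px in((385.5,248.0),(364.9,233.9)):
    d=ray(b,*px);e=np.array(b["eye"]);k=((np.r_[t,0]-e)@w)/(d@w);print(e+k*d)
E
```

```text
tip (array([0.56975785, 0.13664463, 0.14791271]), array([-0.00223643, -0.00445805, -0.00093977]))
tip xy [0.5686281  0.13440934]
lid front mid [0.61956818 0.14835101] rel tip: along 0.052652284324632474 lat(+left) 0.004122945966099788
[0.76857796 0.08892733 0.2015    ]
[0.57548165 0.13572031 0.15238111]
[0.49769377 0.1208408  0.15020056]
```

```bash
python3 -m pendant '[[0,0.04,-0.042,0,1],[0,0,0,0,1],[0,0,0,0,1],[-0.2,0,0,0,1],[-0.2,0,0,0,1],[-0.1,0,0,0,1],[-0.06,0,0,0,1],[-0.06,0,0,0,1],[0,0,0,0,1],[0,0,0,0,1]]'; python3 - <<'E'
from h import *
from plant import cams,get_obs
print(get_obs()["ee_pos"],get_obs()["force"])
E
```

```text
t: 9.0
ee_pos: [0.4853, 0.1266, 0.1435]
tool_rot: [3.142, -0.0, -2.954]
force: [-0.2, 0.1, -0.7]
gripper_width: 0.194
finger_force: 58.7
[0.48529932 0.12661348 0.14350426] [-0.22799282  0.14703449 -0.71113237]
```

```bash
python3 -m pendant '[[-0.06,0,0,0,1],[-0.06,0,0,0,1],[-0.06,0,0,0,1],[-0.06,0,0,0,1],[0,0,0,0,1],[0,0,0,0,1]]' &&  python3 -m pendant '[[0,0,0.03,0,1],[0,0,0.03,0,1],[0,0,0.03,0,1],[0,0,0,0,1]]'
```

```text
t: 9.75
ee_pos: [0.5091, 0.1311, 0.1433]
tool_rot: [-3.141, -0.0, -2.954]
force: [-0.5, 0.1, -0.6]
gripper_width: 0.2
finger_force: 58.7
t: 10.25
ee_pos: [0.5096, 0.1313, 0.1347]
tool_rot: [3.142, 0.001, -2.954]
force: [0.5, -0.7, 4.7]
gripper_width: 0.196
finger_force: 59.5
```

```bash
python3 -m pendant '[[-0.01,0,0.06,0,1],[-0.01,0,0.06,0,1],[-0.02,0,0.06,0,1],[0,0,0,0,1]]' &&  python3 -m pendant '[[-0.02,0,0.06,0,1],[-0.02,0,0.06,0,1],[0,0,0,0,1]]'; python3 - <<'E'
from h import *
from plant import cams
a=cams.grab_frame("top")["color"];b=cams.grab_frame("scene")["color"]
A=cv2.resize(a[110:260,210:330],(480,600),interpolation=2);B=cv2.resize(b[200:350,330:410],(320,600),interpolation=2)
cv2.imwrite("pics/t3.png",np.hstack([A,B])[:,:,::-1])
E
```

```text
t: 10.75
ee_pos: [0.5128, 0.1317, 0.1157]
tool_rot: [-3.141, -0.002, -2.954]
force: [-1.8, -1.5, 2.5]
gripper_width: 0.199
finger_force: 59.7
t: 11.12
ee_pos: [0.5167, 0.1324, 0.1037]
tool_rot: [-3.141, -0.001, -2.954]
force: [-3.3, -1.0, 2.9]
gripper_width: 0.196
finger_force: 60.0
```

View pics/t3.png

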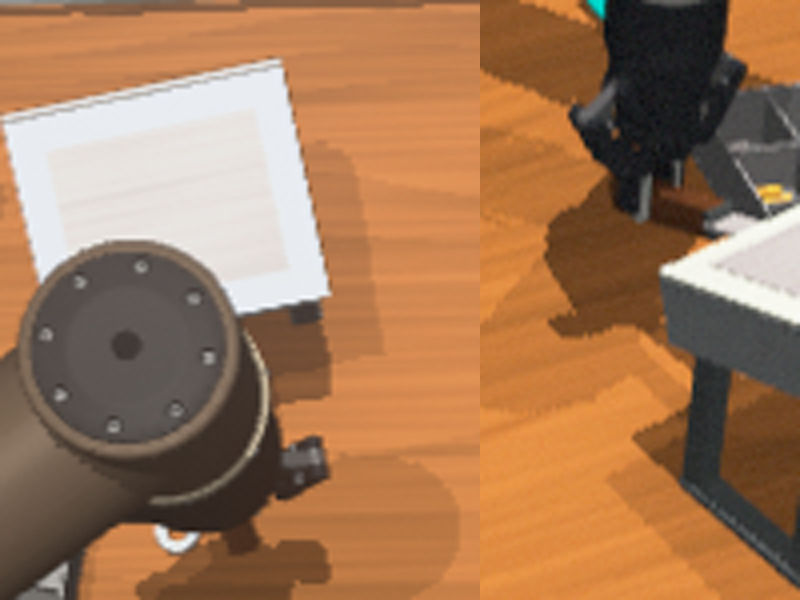

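```bash
python3 -m pendant '[[-0.055,0,-0.02,0,1],[-0.055,0,-0.02,0,1],[-0.055,0,-0.02,0,1],[0,0,0,0,1]]' &&  python3 -m pendant '[[-0.055,0,-0.02,0,1],[-0.055,0,-0.02,0,1],[-0.055,0,-0.02,0,1],[0,0,0,0,1],[0,0,0,0,1]]'&&  python3 -m pendant '[[-0.01,0,0.03,0,1],[-0.01,0,0.03,0,1],[-0.01,0,0.03,0,1],[0,0,0,0,1]]'; python3 - <<'E'
from h import *
from plant import cams
b=cams.grab_frame("scene");im=b["color"];cv2.imwrite("pics/s4.png",cv2.resize(im[200:320,340:480],(700,600),interpolation=2)[:,:,::-1])
E
```

```text
t: 11.72
ee_pos: [0.534, 0.136, 0.1106]
tool_rot: [3.141, 0.001, -2.954]
force: [-0.2, 0.2, -1.1]
gripper_width: 0.195
finger_force: 59.6
t: 12.35
ee_pos: [0.5493, 0.1387, 0.1164]
tool_rot: [-3.142, -0.0, -2.954]
force: [-0.4, 0.4, -0.9]
gripper_width: 0.192
finger_force: 59.6
t: 12.85
ee_pos: [0.5517, 0.1391, 0.1079]
tool_rot: [-3.141, -0.001, -2.954]
force: [-6.3, -0.3, 8.0]
gripper_width: 0.197
finger_force: 62.0
```

View pics/s4.png

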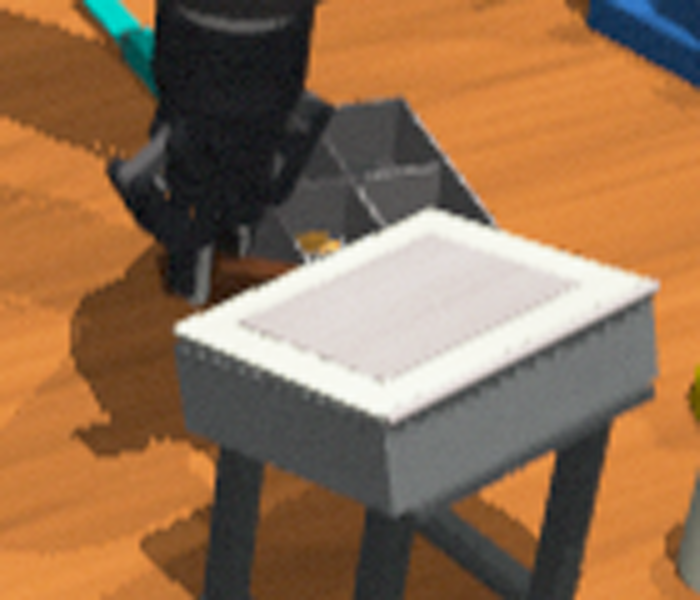

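The crop shows the lid nearly shut, with its front left corner at scene (375.5,265.5) and a thin dark seam at the side. I'll keep levering.

```bash
cat > seam.py <<'E'
from h import *
from plant import cams,get_obs
b=cams.grab_frame("scene");hsv=cv2.cvtColor(b["color"],cv2.COLOR_RGB2HSV)
m=((hsv[:,:,1]<60)&(hsv[:,:,2]>170)).astype(np.uint8)
c=big(m,366,180,478,300)[:,0]; i=c[:,0].argmin(); print("leftmost",c[i],"top",c[c[:,1].argmin()])
# lid front-left corner height: corner lies in vertical plane (case x-z) at left edge y
u=np.array([np.cos(.189),np.sin(.189),0]);w=np.array([-u[1],u[0],0])
H=np.array([.6245,.149,0])+u*.1307+w*-.085;H[2]=.198
e=np.array(b["eye"]);d=ray(b,*c[i]); k=((H-e)@w)/(d@w);p=e+k*d-H; a=np.arctan2(p[2],-(p@u)); print("R",np.hypot(p[2],p@u),"lid angle ~",a+.314)
print(get_obs()["force"].round(1))
E
python3 seam.py; python3 -m pendant '[[-0.01,0,0.03,0,1],[-0.01,0,0.03,0,1],[-0.01,0,0.03,0,1],[0,0,0,0,1]]'; python3 seam.py
```

```text
leftmost [375 265] top [424 242]
R 0.13236171461951607 lid angle ~ 0.08911464096284388
[-6.5 -0.8  6.9]
t: 13.45
ee_pos: [0.5547, 0.1397, 0.0991]
tool_rot: [-3.141, -0.001, -2.954]
force: [-7.4, 0.3, 8.8]
gripper_width: 0.194
finger_force: 64.1
leftmost [375 259] top [425 236]
R 0.13151354078755947 lid angle ~ 0.2141422692369661
[-6.5 -1.1  9.1]
```

```bash
python3 - <<'E'
from h import *
hsv=cv2.cvtColor(cv2.imread("pics/scene0.png"),cv2.COLOR_BGR2HSV)
m=((hsv[:,:,1]<60)&(hsv[:,:,2]>170)).astype(np.uint8)
c=big(m,366,180,478,300)[:,0]; i=c[:,0].argmin(); print("leftmost",c[i],"top",c[c[:,1].argmin()])
E
python3 -m pendant '[[0,0,0.02,0,1],[0,0,0,0,1],[0,0,0,0,1]]'; python3 seam.py
```

```text
leftmost [375 267] top [424 244]
t: 13.88
ee_pos: [0.5553, 0.1399, 0.0975]
tool_rot: [-3.142, 0.001, -2.954]
force: [-6.0, -1.3, 9.7]
gripper_width: 0.197
finger_force: 64.4
leftmost [375 258] top [426 235]
R 0.13157245579397603 lid angle ~ 0.2348902022270451
[-6.  -0.8  9.1]
```

The lid has come up about 9 px, roughly 0.18 rad, with the blade on the sill. Next I draw the blade back toward the lid's front edge for better leverage, then swing it in an arc.

```bash
python3 -m pendant '[[0.08,0,0,0,1],[0.09,0,0,0,1],[0.09,0,0,0,1],[0.09,0,0,0,1],[0,0,0,0,1]]'; python3 seam.py; python3 -m pendant '[[0,0,-0.1,0,1],[0,0,-0.1,0,1],[-0.015,0,-0.1,0,1],[-0.016,0,-0.1,0,1],[0,0,0,0,1]]'; python3 seam.py
```

```text
t: 14.55
ee_pos: [0.5196, 0.133, 0.0962]
tool_rot: [-3.141, -0.002, -2.954]
force: [-1.2, -0.2, -3.2]
gripper_width: 0.194
finger_force: 62.4
leftmost [375 257] top [426 234]
R 0.131687627250322 lid angle ~ 0.25556489993342224
[-1.3  0.2 -3.7]
t: 15.22
ee_pos: [0.5254, 0.1346, 0.138]
tool_rot: [3.141, 0.003, -2.954]
force: [0.3, -0.0, -1.3]
gripper_width: 0.198
finger_force: 62.8
leftmost [378 239] top [430 216]
R 0.13506867905302242 lid angle ~ 0.6582380589319781
[ 0.9  0.5 -1.2]
```

```bash
python3 -m pendant '[[-0.03,0,-0.095,0,1],[-0.035,0,-0.095,0,1],[-0.05,0,-0.09,0,1],[-0.05,0,-0.085,0,1],[-0.06,0,-0.08,0,1],[-0.066,0,-0.076,0,1],[0,0,0,0,1]]' && python3 -m pendant '[[-0.075,0,-0.066,0,1],[-0.076,0,-0.065,0,1],[-0.085,0,-0.053,0,1],[-0.087,0,-0.05,0,1],[-0.09,0,-0.036,0,1],[-0.097,0,-0.036,0,1],[-0.1,0,-0.02,0,1],[-0.1,0,-0.02,0,1],[0,0,0,0,1]]'; python3 - <<'E'
from h import *
from plant import cams
im=cams.grab_frame("scene")["color"];cv2.imwrite("pics/s5.png",cv2.resize(im[120:360,320:500],(450,600),interpolation=2)[:,:,::-1])
E
```

```text
t: 16.15
ee_pos: [0.5539, 0.1398, 0.1895]
tool_rot: [3.141, 0.002, -2.954]
force: [-0.1, -0.6, -1.4]
gripper_width: 0.19
finger_force: 62.8
t: 17.27
ee_pos: [0.6237, 0.1529, 0.2234]
tool_rot: [-3.142, 0.001, -2.954]
force: [-0.7, -0.7, -1.2]
gripper_width: 0.199
finger_force: 62.8
```

View pics/s5.png

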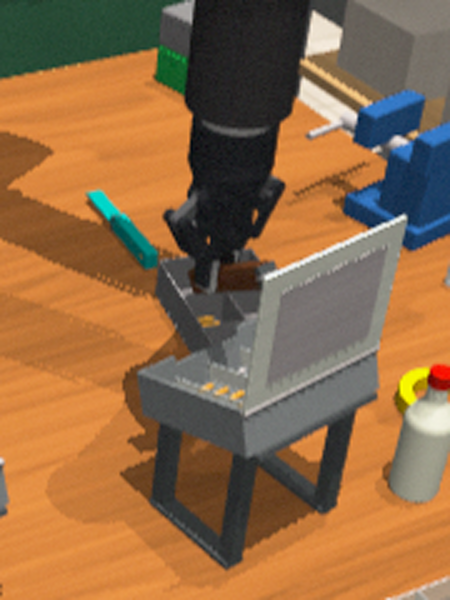

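The lid now stands nearly upright, with its near top corner at scene (424.8,231.2). I'll check its angle and push it a bit further.

```bash
cat > ang.py <<'E'
from h import *
from plant import cams
b=cams.grab_frame("scene"); import sys
u=np.array([np.cos(.189),np.sin(.189),0]);w=np.array([-u[1],u[0],0])
H=np.array([.6245,.149,0])+u*.1307+w*-.085;H[2]=.198
e=np.array(b["eye"])
for px in eval(sys.argv[1]):
    d=ray(b,*px); k=((H-e)@w)/(d@w);p=e+k*d-H; print("R",np.hypot(p[2],p@u),"angle",np.arctan2(p[2],-(p@u))+.314)
E
python3 ang.py '[(424.8,231.2),(419.2,285.2)]'; python3 -m pendant '[[-0.09,0,0,0,1],[-0.09,0,0,0,1],[0,0,0,0,1]]'; python3 - <<'E'
from h import *
from plant import cams
im=cams.grab_frame("scene")["color"];cv2.imwrite("pics/s6.png",cv2.resize(im[180:300,390:510],(600,600),interpolation=2)[:,:,::-1])
E
```

```text
R 0.1392657245198148 angle 1.903926954760587
R 0.010994188397308506 angle 3.010628119999181
t: 17.75
ee_pos: [0.6314, 0.1538, 0.217]
tool_rot: [-3.14, -0.021, -2.956]
force: [-23.6, -2.8, -10.6]
gripper_width: 0.2
finger_force: 63.5
```

View pics/s6.png

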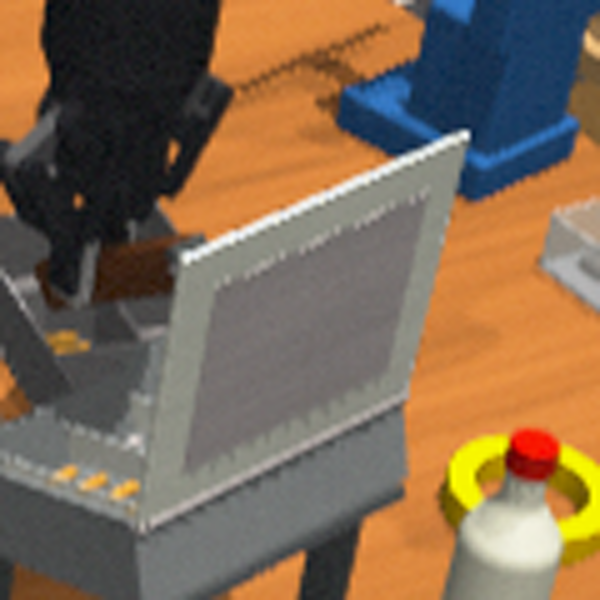

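The lid is against its stop: a 24 N reaction, and the picture shows it leaning back slightly. I'll back off and go to the tray.

```bash
python3 -m pendant '[[0.1,0,0,0,1],[0.2,0,0,0,1],[0.3,0,0,0,1],[0.4,0,0,0,1],[0.4,0,0,0,1],[0.2,0,0,0,1],[0,0,0,0,1]]'; python3 - <<'E'
from h import *
plan([.3815,-.3357,.13],-np.pi+.003)
E
```

```text
t: 18.68
ee_pos: [0.4827, 0.1264, 0.2247]
tool_rot: [3.14, 0.003, -2.953]
force: [0.7, 1.0, -1.1]
gripper_width: 0.196
finger_force: 64.4
shift(10cm) [ 1.862 -4.351  0.935] roll 0.059 yaw now -2.953 t 18.675
```

```bash
python3 -m pendant '[[0.186,-0.435,0,0,1],[0.186,-0.435,0,0,1],[0.186,-0.435,0,0,1],[0.186,-0.435,0,0,1],[0.186,-0.435,0,0,1],[0.186,-0.435,0,0,1],[0.186,-0.435,0,0,1],[0.186,-0.435,0,0,1],[0.186,-0.435,0,0,1],[0.186,-0.435,0,0,1]]' && python3 -m pendant '[[0,0,0,0.03,1],[0,0,0.3,0.029,1],[0,0,0.3,0,1],[0,0,0.3,0,1],[0,0,0,0,1]]'; python3 - <<'E'
from h import *
from plant import cams
plan([.3815,-.3357,.007],-np.pi+.003)
a=cams.grab_frame("scene")["color"][230:400,120:290]; b=cams.grab_frame("wrist")["color"]
cv2.imwrite("pics/t7.png",np.hstack([cv2.resize(a,(400,400),interpolation=2),cv2.resize(b,(400,400))])[:,:,::-1])
E
```

```text
t: 19.92
ee_pos: [0.3818, -0.3383, 0.2238]
tool_rot: [-3.14, 0.001, -2.954]
force: [1.4, 0.3, -0.9]
gripper_width: 0.192
finger_force: 64.4
t: 20.55
ee_pos: [0.3807, -0.3359, 0.1316]
tool_rot: [3.14, -0.003, -3.14]
force: [0.7, -0.3, -0.1]
gripper_width: 0.188
finger_force: 64.4
shift(10cm) [-1.200e-02  1.000e-03  1.246e+00] roll -0.0 yaw now -3.14 t 20.55
```

View pics/t7.png

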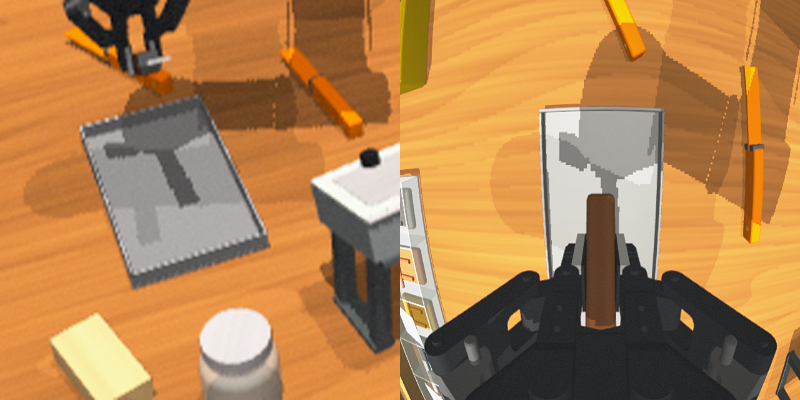

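The opener hangs centred over the tray in the wrist view (handle at column 600 of the composite, between the tray walls). Now I lower it slowly, letting the floor level it.

```bash
python3 -m pendant '[[0,0,0.3,0,1],[0,0,0.3,0,1],[0,0,0.2,0,1],[0,0,0.1,0,1],[0,0,0,0,1]]' && python3 -m pendant '[[0,0,0.06,0,1],[0,0,0.06,0,1],[0,0,0.06,0,1],[0,0,0.06,0,1],[0,0,0,0,1]]'&& python3 -m pendant '[[0,0,0.04,0,1],[0,0,0.03,0,1],[0,0,0.03,0,1],[0,0,0,0,1],[0,0,0,0,1]]'
```

```text
t: 21.28
ee_pos: [0.3818, -0.3361, 0.0437]
tool_rot: [-3.141, 0.001, -3.139]
force: [-0.3, -0.7, -0.3]
gripper_width: 0.195
finger_force: 64.4
t: 21.9
ee_pos: [0.3829, -0.3362, 0.0207]
tool_rot: [-3.14, 0.003, -3.139]
force: [-0.3, 6.0, 18.1]
gripper_width: 0.191
finger_force: 67.9
t: 22.52
ee_pos: [0.3885, -0.3378, 0.0137]
tool_rot: [-3.136, 0.012, -3.136]
force: [7.7, 9.8, 34.5]
gripper_width: 0.198
finger_force: 74.9
```

```bash
python3 -m pendant '[[0,0,-0.05,0,1],[0,0,0,0,1],[0,0,0,0,0.4],[0,0,0,0,0.4],[0,0,0,0,0.4],[0,0,0,0,0.2],[0,0,0,0,0.1],[0,0,0,0,0.1]]' && python3 -m pendant '[[0,0,-0.2,0,0.1],[0,0,-0.3,0,0.1],[0,0,-0.4,0,0.1],[0,0,-0.5,0,0.1],[0,0,-0.5,0,0.1],[0.3,0,-0.2,0,0.1],[0,0,0,0,0.1]]'; python3 - <<'E'
from h import *
from plant import cams
a=cams.grab_frame("scene")["color"]; b=cams.grab_frame("wrist")["color"]
cv2.imwrite("pics/t8.png",np.hstack([cv2.resize(a[180:380,120:500],(480,253),interpolation=2),cv2.resize(b,(320,253))])[:,:,::-1])
E
```

```text
t: 23.52
ee_pos: [0.3811, -0.3358, 0.0142]
tool_rot: [3.142, -0.0, -3.14]
force: [0.5, -0.1, -0.3]
gripper_width: 0.452
finger_force: 0.0
t: 24.4
ee_pos: [0.3506, -0.3361, 0.2263]
tool_rot: [-3.14, 0.004, -3.14]
force: [0.1, 0.7, -0.6]
gripper_width: 0.45
finger_force: 0.0
```

View pics/t8.png

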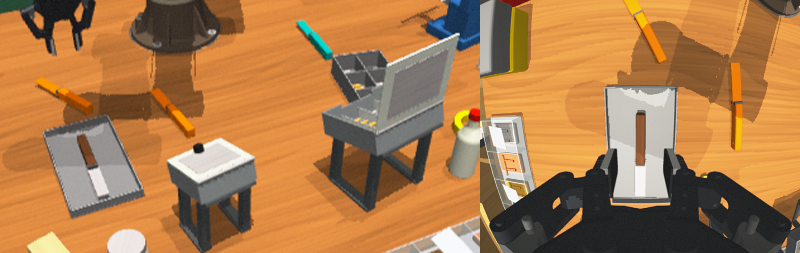

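The opener lies flat inside the tray, at (95,165) in the composite. The large lid stands open, the small lid is shut and the gripper is clear.

```bash
python3 - <<'E'
from plant import r
print(r.finish_job())
E
```

```text
the job is handed in; nothing more can be done
None
```

The job is handed in: I levered the large case's lid up off the sill by about 0.18 rad, swung it back to its stop, and laid the opener flat in the tray with the small case shut; the simulator gave no pass or fail verdict.

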